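# Close and stack the small-parts cases

## Robot

A 6-joint arm with a two-finger parallel gripper is mounted at the origin on the work surface. World frame = base frame: x ahead of the robot, y to its left, z up, the work surface at z = 0. Lengths are in m, angles in rad, forces in N, time in s.
With the tool pointing down it reaches from about 0.15 to 0.775 m from the base axis. Payload 6.1 kg.
Tool frame: the origin (TCP) lies midway between the tips of the shut fingers; the grasp point (between the pads) lies 19 mm behind it (arm.hold_point_z is the distance from the TCP to the grasp point, in m); z points along the fingers, y is the line along which they close (so a half turn about z gives the same grasp; the last joint's range is limited). The gripper opens to 85 mm and grips with 20 to 120 N. Pads are 22 mm wide; open, the fingers measure 114 mm over their backs; the gripper's body (76 mm by 85 mm) begins 54 mm behind the grasp point. The pads swing forward as they close: fully open they stand 13 mm farther back than shut.
Start: joints at [1.166, 0.126, -0.04, 1.405, 0, 1.571], TCP at [0.207, 0.483, 0.231] pointing down, gripper open.
Joint ranges: [-2.72, 2.72], [-0.95, 1.95], [-1.27, 1.35], [-1.78, 2.02], [-1.46, 1.47], [-3.14, 3.14]. Speed limits (rad/s): [2.39, 2.39, 3.01, 3.14, 3.14, 3.14].

## Interface

Orientations are given as a rotation vector (axis times angle).
In Python, from station import arm gives the robot as it stands.
- The arm moves only by the tool move_arm, never from a script. Its argument "rows" is a list of rows, each an object with "linear": the shift along the tool's x, y, z in m, a list of three; "yaw": the turn about the tool's z in rad; "gripper": the finger opening in m, from 0 to 0.0854. In form: [{"linear": [tx, ty, tz], "yaw": yaw, "gripper": gripper}, ...]. A call has 1 to 10 rows; each row shifts and turns the commanded pose from where the row before left it, along the tool's axes as they then stand; what a row does not reach is not made up. A row lasts 1/12 s, in which the tool goes at most 41.7 mm and 7.16 degrees, less where a joint would pass 70% of its speed; a pose out of reach is approached as far as the arm can. A call is refused whole if a number of a shift passes 0.0417 or a number of a turn 0.125, either way. A call with a gripper value outside its range is refused whole. The fingers move at their own pace and stop on an object; the grip force is fixed at half the most. Time passes only in rows, so rows that do not move let the fingers close. It gives the time, the measured TCP pose, the force, the opening and the grip force at its end, in the units of the state.
- arm.observe(): the state, without advancing time (a new reading comes with each control period).
- arm.snapshot(name): name is "scene" or "top" or "wrist"; returns (picture, depth): 420x560x3 uint8, red, green, blue; 420x560 float32, m along the optical axis (not along the pixel's ray), 0 where there is no reading.
- arm.calibration(name): a dict with "mtx" (3x3 intrinsics, pixels), "dist" ([k1, k2, p1, p2, k3] as OpenCV has them; the pictures are not rectified), "T" (4x4, takes a point from camera to world coordinates); the wrist camera has in their place "tool_from_camera" (4x4, takes a point from camera to tool coordinates, whose origin is the TCP and whose axes are the flange's). Camera axes: x right, y down, z forward; pixel columns grow to the right and rows downward; lengths in m; the calibration is good to about 2 mm. A picture is of the moment at which its call begins: read the wrist's pose just before it. calibration takes no time and is no camera call.
- arm.sign_off(): hands the job in; it is judged then, once.
Trained networks look in the newest picture that a camera, given by its name, has taken for a name from the list of things; names that differ only in an ending like _2 or _b are one class to them, and where a whole thing is asked for, a point or a joint stands for the part that bears it (a point fixed in the world has none). Each returns a list of dicts, best first, with "confidence" (0 to 1); they miss things now and then, are a little off and sometimes report something else, mostly with a low value. They report only what shows in the picture. A call takes as long as a camera call. They do not tell look-alikes from the thing itself.
- arm.trace(camera, thing): "mask" (420x560 bool, what is visible of it) and "bbox" ([centre column, centre row, width, height] in pixels, round what is visible of it).
The state is a dict: "t": time; "joint_positions": joint angles; "qd": joint speeds; "joint_efforts": joint torques, N m; "tcp_pos": TCP position; "tool_rot": TCP orientation; "ft_force": force on the tool from outside, world axes, zero at the start; "wrist_torque": the same for the moment, N m; "grip_width": finger opening in m; "gripper_force": force on a finger pad.
Only numpy, scipy, OpenCV 4.12 (cv2) and the standard library are available. Lean on these libraries where they do the work, as an engineer would, in place of code of your own. Each camera call takes 0.05 s, during which the arm holds its last target. There are 200 camera calls.

## Task

Put the loose lid on the open deep parts case so that it sits down all round, then stack the closed shallow case on it with its label facing the same way as the deep case's label, so that its base is locked over the two lugs of the lid and sits flat. Leave the deep case standing where it is, set things down rather than dropping them, and leave everything else on the bench alone.

Things in the scene. Friction and masses are not known exactly. Their poses are not given: they have to be found in the camera images.
- deep_case: Open deep parts case, dark grey plastic, bolts inside, standing loose on the bench, 0.6 to 1 kg. Shell 130 (x) x 54 (y) x 70 mm high, walls 3 mm, inside 124 x 48 mm, bolts up to 42 mm. Origin: centre of its underside; x along its length to the label end, z up. Label holder 5 mm proud on the +x end, clip latch 6 mm proud on the -x end; long sides plain.
- deep_rim (a point): Centre of the deep case's mouth, level with its rim, 70 mm above its underside. A seated lid's rim rests on the shell's edge here, so the lid's origin is then 6 mm below this point.
- deep_label (a point): Middle of the label end (+x) of the deep case.
- lid: Loose lid for the deep case, pale grey plastic, lying lugs up on the bench, 0.06 to 0.11 kg. 136 mm (x) x 60 mm (y). From below: lip 120 x 44 mm, 6 mm deep, lower edge tapered to 116 x 40, goes inside the shell; then a rim 136 x 60 mm, 14 mm high, overhanging the shell 3 mm all round. Origin: centre of the lip's underside; z up. Alike both ways round. Grip across the rim's long sides, 60 mm.
- lid_top (a point): Centre of the lid's flat top, 20 mm above its origin. Two lugs rise from it on the long centre line, 40 mm to either side (along x) of this point: each 24 mm (x) x 30 mm (y), 8 mm high, the upper 5 mm tapering to 18 x 24 mm.
- shallow_case: Closed shallow case of the same kind, its lid latched on (one rigid piece), loose, 0.28 to 0.56 kg. Shell 130 x 54 mm up to 45 mm, lid rim 136 x 60 mm from 45 to 59 mm, two lugs on top to 67 mm. Origin: centre of its underside; x along its length to the label end, z up. Locked, its origin lies at the top face of the lid below. Grip across the lid rim (60 mm) or shell (54 mm).
- shallow_label (a point): Middle of the label end (+x) of the shallow case. Its underside has two pockets, 27 (x) x 33 (y) mm, 9 mm deep, on the long centre line 40 mm to either side of the middle; they drop over the lugs of a lid with 1.5 mm play each way.
- bearing: Bystander: sealed wheel bearing, steel ring 52 mm across, 15 mm high, lying flat; origin under its centre.
- piston: Bystander: aluminium engine piston standing crown up, 56 mm across, 52 mm high; origin under its centre.
- sprocket: Bystander: flat toothed steel sprocket, 150 mm across, 6 mm thick, lying flat; origin under its centre.
- spanner: Bystander: steel spanner 190 mm long lying flat along its x axis.
- screwdriver: Bystander: black-handled screwdriver 200 mm long lying along its x axis.
- spray_can: Bystander: upright spray can 60 mm across, 190 mm high; origin under its centre.
- mug: Bystander: white mug 80 mm across, 90 mm high, handle at its +y side; origin under its centre.
Not all that is in view belongs to the job. What is shaped like the shallow_case but green or red is not meant.

How it is judged:
On the way, in this order (a step that is already met when the one before it is completed fails the run):
1. the lid sits fully down on the deep case and has been let go (z of lid in the frame of deep_case between 0.0615 and 0.0665 m and x of lid in the frame of deep_case between -0.005 and 0.005 m and y of lid in the frame of deep_case between -0.005 and 0.005 m and angle between the x axis of lid and the x axis of deep_case, either way round below 0.08 rad and angle between the z axis of lid and the z axis of deep_case, either way round below 0.03 rad and contact force between the fingers and lid below 0.1 N), for 0.2 s.
2. the shallow case is locked over the lugs of the lid on the deep case, labels the same way (z of lid in the frame of deep_case between 0.0615 and 0.0665 m and x of lid in the frame of deep_case between -0.005 and 0.005 m and y of lid in the frame of deep_case between -0.005 and 0.005 m and angle between the x axis of lid and the x axis of deep_case, either way round below 0.08 rad and angle between the z axis of lid and the z axis of deep_case, either way round below 0.03 rad and z of shallow_case in the frame of lid between 0.0175 and 0.0225 m and x of shallow_case in the frame of lid between -0.004 and 0.004 m and y of shallow_case in the frame of lid between -0.004 and 0.004 m and angle between the x axis of shallow_case and the x axis of lid, either way round below 0.08 rad and angle between the z axis of shallow_case and the z axis of lid, either way round below 0.03 rad and x of shallow_label in the frame of deep_case above 0.04 m), for 0.2 s.
At the end, for the whole second after the job is handed in: Deep case upright on the bench within 40 mm of its start; lid seated on it (2.5 mm in height, 5 mm sideways) and shallow case locked over the lid's lugs (2.5 mm, 4 mm), each within 0.08 rad of yaw and 0.03 rad of tilt; labels the same way; all at rest (all of step 2 and angle between deep_case's own z axis and vertical below 0.05 rad and height (world z) of deep_case between -0.004 and 0.006 m and distance of deep_case from where it was at the start of the episode below 0.04 m and linear speed of each of deep_case, lid, shallow_case below 0.02 m/s); the robot touches nothing.
It fails at once if the lid was dropped (fell freely more than about 13 mm) (contact force between the fingers and lid below 0.01 N and linear speed of lid above 0.5 m/s).
It fails at once if the shallow case was dropped (fell freely more than about 13 mm) (contact force between the fingers and shallow_case below 0.01 N and linear speed of shallow_case above 0.5 m/s).
It fails at once if the deep case was tipped by more than 0.25 rad (angle between deep_case's own z axis and vertical above 0.25 rad).
It fails at once if something else on the bench was moved by more than 25 mm (distance of any of bearing, piston, sprocket, spanner, screwdriver, spray_can, mug from where it was at the start of the episode above 0.025 m).
It also fails if it takes over 54 s, if anything falls off the work surface, if the arm or the gripper's body presses on something with over 40 N, if the wrist force passes 120 N, or if a joint passes its speed limit or range.

## Working session

There is one attempt and no reset: what is moved stays moved. The work goes in short steps, Python scripts to look and compute and a tool call to move; the robot and the scene stay as the last step left them, time stands still between calls to the robot, and variables do not carry over. Pictures are saved under pics/ and viewed, at most 10 in all, crops included, and the job is handed in when it is done.

Besides the shell and the picture viewer there is one more tool, called as a command line: name --argument value ..., lists and objects as JSON in quotes. move_arm: Moves the arm, as the interface text tells. Its arguments: {"type":"object","properties":{"rows":{"type":"array"}},"required":["rows"]}

```bash
mkdir -p pics; cat > h.py <<'E'
import numpy as np, cv2
from station import arm
from scipy.spatial.transform import Rotation as R
def camT(n):
    c=arm.calibration(n)
    if 'T' in c: return c,np.array(c['T'])
    s=arm.observe();T=np.eye(4);T[:3,:3]=R.from_rotvec(s['tool_rot']).as_matrix();T[:3,3]=s['tcp_pos']
    return c,T@np.array(c['tool_from_camera'])
def cloud(n):
    c,T=camT(n);im,d=arm.snapshot(n)
    v,u=np.mgrid[:420,:560]
    p=cv2.undistortPoints(np.stack([u,v],-1).reshape(-1,1,2).astype(float),np.array(c['mtx'],float),np.array(c['dist'],float)).reshape(420,560,2)
    P=np.dstack([p*d[...,None],d]);W=P@T[:3,:3].T+T[:3,3];W[d==0]=np.nan
    return im,W
def rect(pts):
    r=cv2.minAreaRect((pts[:,:2]*1000).astype(np.float32));(cx,cy),(w,h),a=r
    if w<h:w,h,a=h,w,a+90
    return round(cx,1),round(cy,1),round(w,1),round(h,1),round((a+90)%180-90,1)
E
python3 - <<'E'
from h import *
for n in ['top','scene']:
    im,W=cloud(n);cv2.imwrite(f'pics/{n}.png',im[...,::-1])
    for t in ['deep_case','lid','shallow_case','deep_label','shallow_label']:
        for r in arm.trace(n,t)[:4]:
            p=W[r['mask']];p=p[~np.isnan(p[:,0])]
            if len(p)<5: continue
            zt=np.percentile(p[:,2],95);q=p[abs(p[:,2]-zt)<.012]
            print(n,t,round(r['confidence'],2),np.round(r['bbox']),im[r['mask']].mean(0).round(),'z',p[:,2].min().round(3),zt.round(3),rect(q))
E
```

```text
top deep_case 0.66 [373. 196.  27.  61.] [71. 68. 66.] z -0.002 0.07 (518.8, -251.1, 137.2, 54.5, -7.6)
top deep_case 0.54 [166. 186.  33.  58.] [136. 133. 129.] z -0.002 0.067 (558.2, 262.6, 140.8, 62.6, -9.8)
top lid 0.66 [273. 176.  32.  50.] [156. 152. 147.] z -0.006 0.028 (593.8, -7.4, 139.5, 60.4, -12.1)
top shallow_case 0.81 [164. 324.  61.  55.] [ 55. 115.  66.] z -0.006 0.067 (222.2, 270.6, 138.0, 60.0, 48.5)
top shallow_case 0.79 [168. 186.  34.  57.] [136. 133. 129.] z -0.001 0.067 (557.7, 262.3, 140.0, 61.8, -10.0)
top shallow_case 0.66 [130. 112.  54.  44.] [130.  35.  34.] z -0.001 0.066 (754.1, 362.6, 138.7, 62.7, -64.9)
top shallow_case 0.57 [131. 254.  44.  57.] [ 50. 108.  61.] z -0.006 0.066 (383.8, 354.1, 137.6, 60.6, -23.7)
top deep_label 0.89 [370. 195.  29.  55.] [71. 68. 67.] z -0.005 0.071 (518.8, -251.1, 137.2, 54.5, -7.6)
top shallow_label 0.93 [132. 253.  49.  57.] [ 49. 107.  60.] z -0.006 0.067 (384.3, 353.9, 136.6, 60.6, -23.7)
top shallow_label 0.9 [168. 187.  40.  61.] [135. 131. 128.] z -0.006 0.067 (558.1, 263.1, 141.2, 63.4, -9.8)
top shallow_label
[... 714 characters left out ...]
5.6, 261.9, 139.1, 59.9, -9.6)
scene shallow_case 0.81 [386. 150.  45.  43.] [ 71. 131.  79.] z -0.004 0.065 (227.3, 270.6, 140.1, 64.0, 48.2)
scene shallow_case 0.6 [411. 192.  38.  51.] [ 85. 153.  94.] z -0.005 0.066 (392.0, 351.5, 138.1, 59.7, -22.6)
scene deep_label 0.57 [192. 198.  43.  53.] [80. 78. 77.] z -0.005 0.07 (526.9, -253.0, 133.8, 56.3, -7.2)
scene shallow_label 0.86 [377. 240.  34.  56.] [191. 189. 182.] z -0.006 0.066 (565.0, 262.0, 140.2, 60.0, -9.7)
scene shallow_label 0.83 [410. 193.  38.  50.] [ 81. 155.  90.] z 0.002 0.066 (392.3, 351.8, 134.5, 58.2, -23.0)
scene shallow_label 0.71 [383. 149.  48.  41.] [ 68. 131.  77.] z -0.004 0.065 (227.3, 270.6, 140.1, 64.0, 48.2)
```

View pics/top.png

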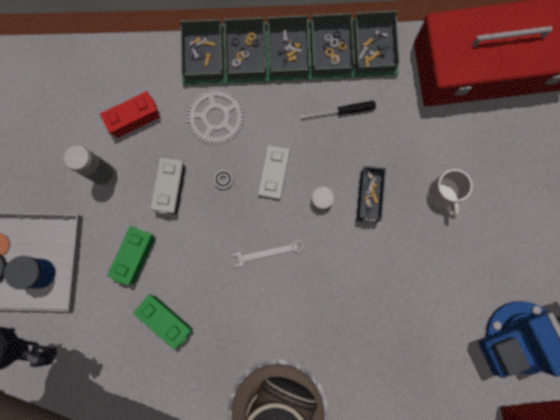

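View pics/scene.png

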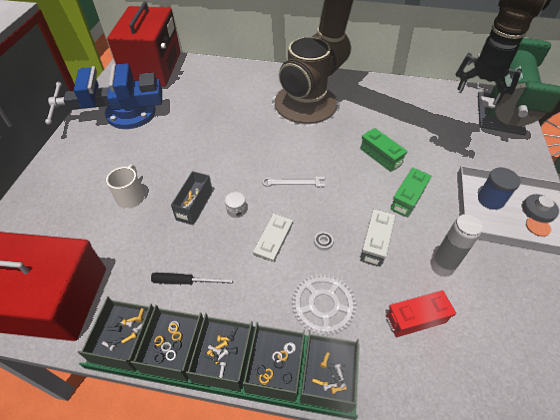

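```bash
cat >> h.py <<'E'
def go(x,y,z,yawdeg):
    """shift in tool axes and turn to put tool x axis (mod 180) along yawdeg"""
    s=arm.observe();M=R.from_rotvec(s['tool_rot']).as_matrix()
    d=M.T@(np.array([x,y,z])-s['tcp_pos'])
    a=np.degrees(np.arctan2(M[1,0],M[0,0]));t=(yawdeg-a+90)%180-90
    print('tool x yaw',a.round(2),'tool z',M[:,2].round(3),'tcp',np.round(s['tcp_pos'],4),'J6',round(s['joint_positions'][5],2))
    print('shift world',(np.array([x,y,z])-s['tcp_pos']).round(4),'tool(now)',d.round(4),'turn world deg',t.round(2),'-> tool yaw rad',round(-np.radians(t),3))
E
python3 - <<'E'
from h import *
print(np.round(arm.calibration('wrist')['tool_from_camera'],3))
go(.597,-.008,.2,-12)
im=cv2.imread('pics/scene.png')
a=im[165:230,160:225];b=im[205:270,345:410]
cv2.imwrite('pics/lab.png',cv2.resize(np.hstack([a,b]),None,fx=6,fy=6,interpolation=2))
E
```

```text
[[-0.    -0.964 -0.266  0.067]
 [ 1.    -0.    -0.001  0.   ]
 [ 0.001 -0.266  0.964 -0.143]
 [ 0.     0.     0.     1.   ]]
tool x yaw 156.8 tool z [-0.  0. -1.] tcp [0.2068 0.4826 0.2313] J6 1.57
shift world [ 0.3902 -0.4906 -0.0313] tool(now) [-0.5519 -0.2972  0.0313] turn world deg 11.2 -> tool yaw rad -0.195
```

View pics/lab.png

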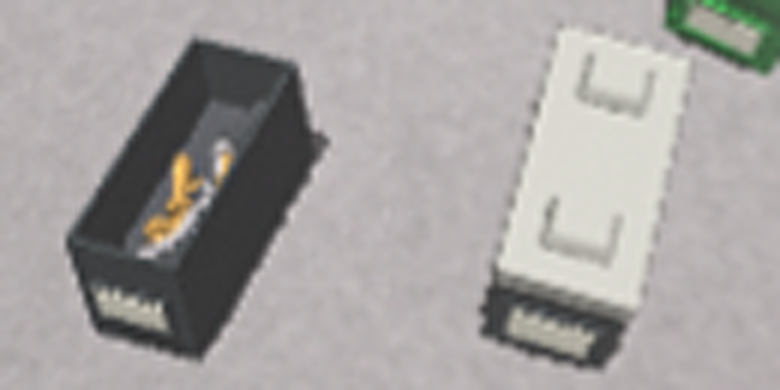

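move_arm --rows '[{"linear": [-0.0345,-0.0186,0],"yaw": 0,"gripper": 0.0854},{"linear": [-0.0345,-0.0186,0],"yaw": 0,"gripper": 0.0854},{"linear": [-0.0345,-0.0186,0],"yaw": 0,"gripper": 0.0854},{"linear": [-0.0345,-0.0186,0],"yaw": 0,"gripper": 0.0854},{"linear": [-0.0345,-0.0186,0],"yaw": 0,"gripper": 0.0854},{"linear": [-0.0345,-0.0186,0],"yaw": 0,"gripper": 0.0854},{"linear": [-0.0345,-0.0186,0],"yaw": 0,"gripper": 0.0854},{"linear": [-0.0345,-0.0186,0],"yaw": 0,"gripper": 0.0854},{"linear": [-0.0345,-0.0186,0],"yaw": 0,"gripper": 0.0854},{"linear": [-0.0345,-0.0186,0],"yaw": 0,"gripper": 0.0854}]'

```text
t: 1.43
tcp_pos: [0.4515, 0.174, 0.2316]
tool_rot: [0.631, 3.077, 0.001]
ft_force: [0.8, 0.9, -0.6]
grip_width: 0.0855
gripper_force: 0.0
```

move_arm --rows '[{"linear": [-0.0345,-0.0186,0],"yaw": 0,"gripper": 0.0854},{"linear": [-0.0345,-0.0186,0],"yaw": 0,"gripper": 0.0854},{"linear": [-0.0345,-0.0186,0],"yaw": 0,"gripper": 0.0854},{"linear": [-0.0345,-0.0186,0],"yaw": 0,"gripper": 0.0854},{"linear": [-0.0345,-0.0186,0],"yaw": 0,"gripper": 0.0854},{"linear": [-0.0345,-0.0186,0],"yaw": 0,"gripper": 0.0854},{"linear": [0,0,0.015],"yaw": -0.0975,"gripper": 0.0854},{"linear": [0,0,0.016],"yaw": -0.0975,"gripper": 0.0854},{"linear": [0,0,0],"yaw": 0,"gripper": 0.0854},{"linear": [0,0,0],"yaw": 0,"gripper": 0.0854}]'

```text
t: 2.27
tcp_pos: [0.5963, -0.0085, 0.1995]
tool_rot: [-0.333, -3.122, 0.0]
ft_force: [-0.1, -0.4, -0.4]
grip_width: 0.0853
gripper_force: 0.0
```

```bash
cat >> h.py <<'E'
def look(thing,zlo,zhi,name=None,cam='wrist'):
    im,W=cloud(cam)
    if name: cv2.imwrite(f'pics/{name}.png',im[...,::-1])
    for r in arm.trace(cam,thing)[:3]:
        m=r['mask'];p=W[m];p=p[~np.isnan(p[:,0])]
        q=p[(p[:,2]>zlo)&(p[:,2]<zhi)]
        if len(q)>50: print(thing,round(r['confidence'],2),np.round(r['bbox']),im[m].mean(0).round(),len(q),'z pct',np.percentile(q[:,2],[5,50,95]).round(4),rect(q))
    return im,W
E
python3 - <<'E'
from h import *
go(.597,-.008,.2,-12)
look('lid',.012,.035,'w1')
E
```

```text
tool x yaw 167.81 tool z [-0.002  0.    -1.   ] tcp [ 0.5963 -0.0085  0.1995] J6 0.2
shift world [0.0007 0.0005 0.0005] tool(now) [-0.0006  0.0006 -0.0005] turn world deg 0.19 -> tool yaw rad -0.003
lid 0.69 [280. 190.  56. 115.] [180. 178. 173.] 6279 z pct [0.0195 0.021  0.0289] (596.9, -7.1, 134.1, 60.0, -12.6)
```

View pics/w1.png

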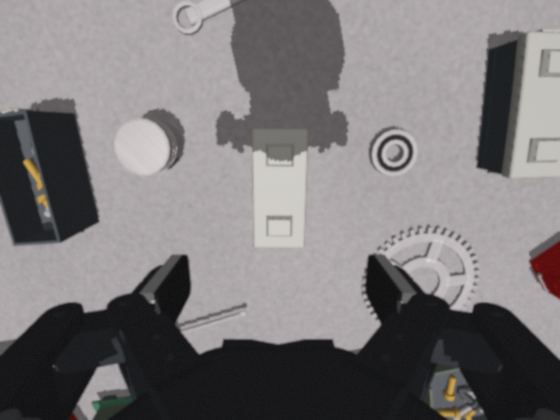

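move_arm --rows '[{"linear": [-0.0004,0.0014,0.035],"yaw": 0.007,"gripper": 0.0854},{"linear": [0,0,0.04],"yaw": 0,"gripper": 0.0854},{"linear": [0,0,0.04],"yaw": 0,"gripper": 0.0854},{"linear": [0,0,0.035],"yaw": 0,"gripper": 0.0854},{"linear": [0,0,0.025],"yaw": 0,"gripper": 0.0854},{"linear": [0,0,0.015],"yaw": 0,"gripper": 0.0854},{"linear": [0,0,0.009],"yaw": 0,"gripper": 0.0854},{"linear": [0,0,0],"yaw": 0,"gripper": 0.0854},{"linear": [0,0,0],"yaw": 0,"gripper": 0.0854}]'

```text
t: 3.12
tcp_pos: [0.5984, -0.0068, 0.0025]
tool_rot: [0.34, 3.122, 0.0]
ft_force: [-0.3, -0.3, 0.6]
grip_width: 0.085
gripper_force: 0.0
```

move_arm --rows '[{"linear": [0,0,0],"yaw": 0,"gripper": 0.05},{"linear": [0,0,0],"yaw": 0,"gripper": 0.05},{"linear": [0,0,0],"yaw": 0,"gripper": 0.05},{"linear": [0,0,0],"yaw": 0,"gripper": 0.05},{"linear": [0,0,0],"yaw": 0,"gripper": 0.05},{"linear": [0,0,0],"yaw": 0,"gripper": 0.05}]'

```text
t: 3.62
tcp_pos: [0.5991, -0.0071, 0.0035]
tool_rot: [0.34, 3.119, 0.001]
ft_force: [0.1, 0.6, 6.4]
grip_width: 0.0581
gripper_force: 65.3
```

move_arm --rows '[{"linear": [0,0,-0.01],"yaw": 0,"gripper": 0.05},{"linear": [0,0,-0.02],"yaw": 0,"gripper": 0.05},{"linear": [0,0,-0.035],"yaw": 0,"gripper": 0.05},{"linear": [0,0,-0.04],"yaw": 0,"gripper": 0.05},{"linear": [-0.003,-0.02,-0.036],"yaw": 0,"gripper": 0.05},{"linear": [-0.004,-0.03,-0.028],"yaw": 0,"gripper": 0.05},{"linear": [-0.004,-0.035,-0.015],"yaw": 0,"gripper": 0.05},{"linear": [-0.004,-0.025,-0.01],"yaw": 0,"gripper": 0.05},{"linear": [-0.003,-0.019,-0.005],"yaw": 0,"gripper": 0.05},{"linear": [0,0,0],"yaw": 0,"gripper": 0.05}]'

```text
t: 4.45
tcp_pos: [0.5877, -0.1405, 0.203]
tool_rot: [0.346, 3.119, -0.003]
ft_force: [-0.2, 0.4, -0.1]
grip_width: 0.0586
gripper_force: 64.5
```

```bash
python3 - <<'E'
from h import *
s=arm.observe();print(s['grip_width'],s['gripper_force'])
go(.52,-.252,.2,-7.6)
im,W=look('deep_case',.066,.074,'w2')
for r in arm.trace('wrist','lid')[:2]:
    p=W[r['mask']];p=p[~np.isnan(p[:,0])];print('lid',r['confidence'],np.round(r['bbox']),np.percentile(p[:,2],[5,50,95]).round(4),rect(p[p[:,2]>.12]))
# own measurement: rim points
k=(W[...,2]>.066)&(W[...,2]<.074)&(W[...,0]>.43)&(W[...,0]<.62)&(W[...,1]<-.2)&(W[...,1]>-.31)
print(rect(W[k]),k.sum())
E
```

```text
0.05855228817576863 64.49930191040039
tool x yaw 167.35 tool z [ 0.003 -0.002 -1.   ] tcp [ 0.5877 -0.1405  0.203 ] J6 -0.01
shift world [-0.0677 -0.1115 -0.003 ] tool(now) [ 0.0416 -0.1236  0.003 ] turn world deg 5.05 -> tool yaw rad -0.088
lid 0.8 [277. 235. 140. 221.] [0.2193 0.2204 0.2283] (573.4, -137.0, 109.3, 60.7, -12.7)
(523.8, -251.6, 130.6, 55.8, -7.8) 1921
```

View pics/w2.png

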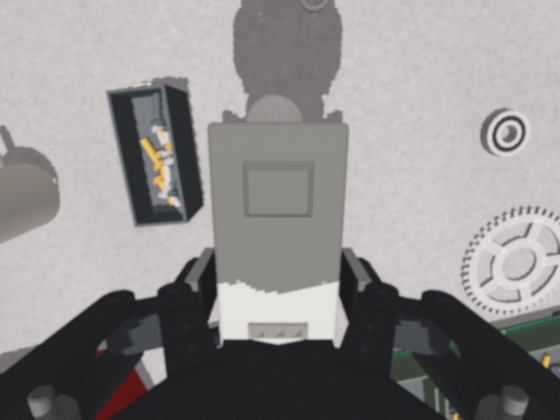

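move_arm --rows '[{"linear": [0.007,-0.022,0],"yaw": 0,"gripper": 0.05},{"linear": [0.009,-0.0305,0],"yaw": 0,"gripper": 0.05},{"linear": [0.009,-0.03,0],"yaw": 0,"gripper": 0.05},{"linear": [0.007,-0.025,0],"yaw": 0,"gripper": 0.05},{"linear": [0.0046,-0.015,0],"yaw": 0,"gripper": 0.05},{"linear": [0,0,0.02],"yaw": -0.043,"gripper": 0.05},{"linear": [0,0,0.035],"yaw": -0.042,"gripper": 0.05},{"linear": [0,0,0.033],"yaw": 0,"gripper": 0.05},{"linear": [0,0,0.015],"yaw": 0,"gripper": 0.05},{"linear": [0,0,0],"yaw": 0,"gripper": 0.05}]'

```text
t: 5.43
tcp_pos: [0.5228, -0.2461, 0.0925]
tool_rot: [-0.204, -3.127, -0.005]
ft_force: [-1.5, 1.0, 0.0]
grip_width: 0.0586
gripper_force: 64.5
```

```bash
python3 - <<'E'
from h import *
go(.5252,-.252,.073,-7.8)
for n in ['scene','top']:
    im,W=cloud(n);cv2.imwrite(f'pics/{n}3.png',im[...,::-1])
    k=(W[...,2]>.095)&(W[...,2]<.128)&(W[...,0]>.43)&(W[...,0]<.62)&(W[...,1]<-.18)&(W[...,1]>-.32)
    print(n,rect(W[k]),k.sum())
E
```

```text
tool x yaw 172.54 tool z [-0.007  0.004 -1.   ] tcp [ 0.5228 -0.2461  0.0925] J6 -0.31
shift world [ 0.0024 -0.0059 -0.0195] tool(now) [-0.0033 -0.0056  0.0195] turn world deg -0.34 -> tool yaw rad 0.006
scene (532.0, -247.0, 129.7, 87.2, 4.2) 744
top (550.8, -221.8, 85.1, 18.5, -19.1) 105
```

move_arm --rows '[{"linear": [0,0,0],"yaw": 0,"gripper": 0.05},{"linear": [0,0,0],"yaw": 0,"gripper": 0.05}]'

```text
t: 5.7
tcp_pos: [0.5266, -0.2488, 0.0992]
tool_rot: [0.206, 3.132, -0.002]
ft_force: [0.1, 0.7, -0.7]
grip_width: 0.0582
gripper_force: 64.5
```

```bash
python3 - <<'E'
from h import *
go(.5252,-.252,.073,-7.8)
E
```

```text
tool x yaw 172.49 tool z [ 0.003 -0.001 -1.   ] tcp [ 0.5266 -0.2488  0.0992] J6 -0.31
shift world [-0.0014 -0.0032 -0.0262] tool(now) [ 0.001  -0.0034  0.0262] turn world deg -0.29 -> tool yaw rad 0.005
```

move_arm --rows '[{"linear": [0.001,-0.0034,0.005],"yaw": 0.005,"gripper": 0.05},{"linear": [0,0,0.008],"yaw": 0,"gripper": 0.05},{"linear": [0,0,0.007],"yaw": 0,"gripper": 0.05},{"linear": [0,0,0.003],"yaw": 0,"gripper": 0.05},{"linear": [0,0,0],"yaw": 0,"gripper": 0.05},{"linear": [0,0,0],"yaw": 0,"gripper": 0.05}]'

```text
t: 6.2
tcp_pos: [0.5236, -0.2519, 0.0738]
tool_rot: [-0.215, -3.133, -0.001]
ft_force: [1.0, 0.2, -1.2]
grip_width: 0.0586
gripper_force: 64.5
```

```bash
python3 - <<'E'
from h import *
go(.5252,-.252,.067,-7.8)
E
```

```text
tool x yaw 172.16 tool z [-0.001  0.    -1.   ] tcp [ 0.5236 -0.2519  0.0738] J6 -0.31
shift world [ 0.0016 -0.0001 -0.0068] tool(now) [-0.0016  0.0001  0.0068] turn world deg 0.04 -> tool yaw rad -0.001
```

Descend gently, watching force.

move_arm --rows '[{"linear": [-0.0014,0,0.001],"yaw": 0,"gripper": 0.05},{"linear": [0,0,0.002],"yaw": 0,"gripper": 0.05},{"linear": [0,0,0.002],"yaw": 0,"gripper": 0.05},{"linear": [0,0,0.0015],"yaw": 0,"gripper": 0.05},{"linear": [0,0,0.0005],"yaw": 0,"gripper": 0.05},{"linear": [0,0,0],"yaw": 0,"gripper": 0.05}]'

```text
t: 6.7
tcp_pos: [0.5254, -0.2522, 0.0675]
tool_rot: [0.215, 3.134, -0.0]
ft_force: [0.2, 0.2, 0.9]
grip_width: 0.0583
gripper_force: 64.8
```

move_arm --rows '[{"linear": [0,0,0.001],"yaw": 0,"gripper": 0.05},{"linear": [0,0,0.001],"yaw": 0,"gripper": 0.05},{"linear": [0,0,0],"yaw": 0,"gripper": 0.05}]'

```text
t: 6.95
tcp_pos: [0.5254, -0.2522, 0.0675]
tool_rot: [0.215, 3.133, -0.001]
ft_force: [-5.7, 1.8, 13.9]
grip_width: 0.0584
gripper_force: 66.1
```

move_arm --rows '[{"linear": [0,0,-0.0005],"yaw": 0,"gripper": 0.0854},{"linear": [0,0,-0.0005],"yaw": 0,"gripper": 0.0854},{"linear": [0,0,0],"yaw": 0,"gripper": 0.0854},{"linear": [0,0,0],"yaw": 0,"gripper": 0.0854},{"linear": [0,0,0],"yaw": 0,"gripper": 0.0854}]'

```text
t: 7.37
tcp_pos: [0.5252, -0.2521, 0.0659]
tool_rot: [-0.215, -3.134, -0.0]
ft_force: [0.2, 0.4, -0.8]
grip_width: 0.0852
gripper_force: 0.0
```

move_arm --rows '[{"linear": [0,0,-0.01],"yaw": 0,"gripper": 0.0854},{"linear": [0,0,-0.03],"yaw": 0,"gripper": 0.0854},{"linear": [0,0,-0.04],"yaw": 0,"gripper": 0.0854},{"linear": [0,0,-0.04],"yaw": 0,"gripper": 0.0854},{"linear": [0,0,-0.04],"yaw": 0,"gripper": 0.0854},{"linear": [0,0,-0.02],"yaw": 0,"gripper": 0.0854},{"linear": [0,0,0],"yaw": 0,"gripper": 0.0854},{"linear": [0,0,0],"yaw": 0,"gripper": 0.0854}]'

```text
t: 8.03
tcp_pos: [0.526, -0.2525, 0.2482]
tool_rot: [0.215, 3.131, -0.002]
ft_force: [0.0, 1.2, -0.7]
grip_width: 0.0855
gripper_force: 0.0
```

```bash
cat >> h.py <<'E'
def box(W,x,y,z0,z1,r=.1):
    k=(W[...,2]>z0)&(W[...,2]<z1)&(abs(W[...,0]-x)<r)&(abs(W[...,1]-y)<r)
    p=W[k];print('box',len(p),'z',np.percentile(p[:,2],[5,50,95]).round(4),rect(p));return p
E
python3 - <<'E'
from h import *
go(.561,.262,.25,-9.7)
im,W=cloud('wrist');cv2.imwrite('pics/w4.png',im[...,::-1])
p=box(W,.524,-.252,.078,.096)
q=p[p[:,2]<.087];A=np.c_[q[:,:2]-q[:,:2].mean(0),np.ones(len(q))]
print('tilt',np.linalg.lstsq(A,q[:,2],rcond=None)[0].round(4))
l=p[p[:,2]>.0895]; 
for s in (1,-1):
    m=l[s*(l[:,0]-.524)>0];print('lug',len(m),rect(m))
E
```

```text
tool x yaw 172.16 tool z [ 0.003 -0.001 -1.   ] tcp [ 0.526  -0.2525  0.2482] J6 -0.31
shift world [0.035  0.5145 0.0018] tool(now) [ 0.0355  0.5144 -0.0024] turn world deg -1.86 -> tool yaw rad 0.032
box 6971 z [0.0836 0.0849 0.0929] (524.0, -252.1, 133.6, 60.1, -8.0)
tilt [-0.0007 -0.0003  0.0847]
lug 488 (563.1, -257.4, 28.2, 22.9, 82.6)
lug 607 (483.6, -246.3, 28.4, 22.9, 82.1)
```

View pics/w4.png

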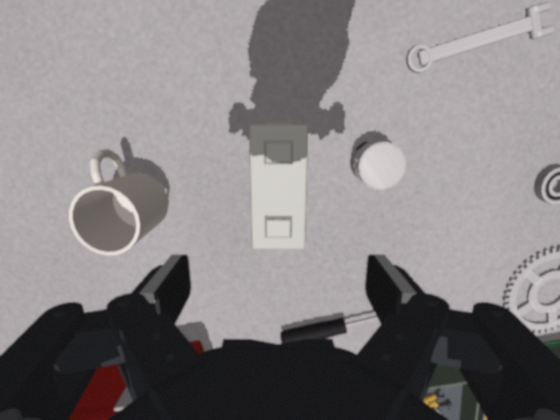

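move_arm --rows '[{"linear": [0.0025,0.0367,0],"yaw": 0,"gripper": 0.0854},{"linear": [0.0025,0.0367,0],"yaw": 0,"gripper": 0.0854},{"linear": [0.0025,0.0367,0],"yaw": 0,"gripper": 0.0854},{"linear": [0.0025,0.0367,0],"yaw": 0,"gripper": 0.0854},{"linear": [0.0025,0.0367,0],"yaw": 0,"gripper": 0.0854},{"linear": [0.0025,0.0367,0],"yaw": 0,"gripper": 0.0854},{"linear": [0.0025,0.0367,0],"yaw": 0,"gripper": 0.0854},{"linear": [0.0025,0.0367,0],"yaw": 0,"gripper": 0.0854},{"linear": [0.0025,0.0367,0],"yaw": 0,"gripper": 0.0854},{"linear": [0.0025,0.0367,0],"yaw": 0,"gripper": 0.0854}]'

```text
t: 8.92
tcp_pos: [0.5495, 0.1165, 0.2443]
tool_rot: [-0.214, -3.131, 0.002]
ft_force: [0.3, -0.0, 0.0]
grip_width: 0.0856
gripper_force: 0.0
```

move_arm --rows '[{"linear": [0.0025,0.0367,0],"yaw": 0,"gripper": 0.0854},{"linear": [0.0025,0.0367,0],"yaw": 0,"gripper": 0.0854},{"linear": [0.0025,0.0367,0],"yaw": 0,"gripper": 0.0854},{"linear": [0.0025,0.0367,0],"yaw": 0.032,"gripper": 0.0854},{"linear": [0,0,0],"yaw": 0,"gripper": 0.0854},{"linear": [0,0,0],"yaw": 0,"gripper": 0.0854},{"linear": [0,0,0],"yaw": 0,"gripper": 0.0854}]'

```text
t: 9.5
tcp_pos: [0.56, 0.2614, 0.2445]
tool_rot: [-0.263, -3.128, 0.003]
ft_force: [-0.3, 0.8, 0.6]
grip_width: 0.0853
gripper_force: 0.0
```

```bash
python3 - <<'E'
from h import *
im,W=cloud('wrist')
p=box(W,.561,.262,.05,.075,.09)
l=p[p[:,2]>.0635]; 
for s in (1,-1):
    m=l[s*(l[:,0]-.561)>0];print('lug',len(m),rect(m))
go(.561,.262,.045,-9.8)
E
```

```text
box 6199 z [0.0584 0.0599 0.0679] (561.5, 263.3, 138.0, 60.1, -9.7)
lug 484 (601.6, 256.2, 29.1, 23.7, 80.2)
lug 579 (523.1, 269.9, 28.4, 22.7, 80.4)
tool x yaw 170.31 tool z [-0.002 -0.001 -1.   ] tcp [0.5602 0.2608 0.2451] J6 0.6
shift world [ 0.0008  0.0012 -0.2001] tool(now) [-0.0009  0.0017  0.2001] turn world deg -0.11 -> tool yaw rad 0.002
```

move_arm --rows '[{"linear": [-0.0014,0.0026,0.025],"yaw": 0,"gripper": 0.0854},{"linear": [0,0,0.04],"yaw": 0,"gripper": 0.0854},{"linear": [0,0,0.04],"yaw": 0,"gripper": 0.0854},{"linear": [0,0,0.04],"yaw": 0,"gripper": 0.0854},{"linear": [0,0,0.035],"yaw": 0,"gripper": 0.0854},{"linear": [0,0,0.025],"yaw": 0,"gripper": 0.0854},{"linear": [0,0,0.01],"yaw": 0,"gripper": 0.0854},{"linear": [0,0,0],"yaw": 0,"gripper": 0.0854},{"linear": [0,0,0],"yaw": 0,"gripper": 0.0854}]'

```text
t: 10.3
tcp_pos: [0.5629, 0.2631, 0.0322]
tool_rot: [0.267, 3.13, 0.0]
ft_force: [0.2, -0.4, 0.8]
grip_width: 0.0853
gripper_force: 0.0
```

move_arm --rows '[{"linear": [0,0,0],"yaw": 0,"gripper": 0.05},{"linear": [0,0,0],"yaw": 0,"gripper": 0.05},{"linear": [0,0,0],"yaw": 0,"gripper": 0.05},{"linear": [0,0,0],"yaw": 0,"gripper": 0.05},{"linear": [0,0,0],"yaw": 0,"gripper": 0.05},{"linear": [0,0,0],"yaw": 0,"gripper": 0.05}]'

```text
t: 10.8
tcp_pos: [0.5641, 0.2643, 0.034]
tool_rot: [0.265, 3.126, 0.002]
ft_force: [-0.4, -2.1, 5.2]
grip_width: 0.0587
gripper_force: 66.8
```

move_arm --rows '[{"linear": [0,0,-0.008],"yaw": 0,"gripper": 0.05},{"linear": [0,0,-0.018],"yaw": 0,"gripper": 0.05},{"linear": [0,0,-0.032],"yaw": 0,"gripper": 0.05},{"linear": [0,0,-0.037],"yaw": 0,"gripper": 0.05},{"linear": [0,0,-0.037],"yaw": 0,"gripper": 0.05},{"linear": [0,0,-0.035],"yaw": 0,"gripper": 0.05},{"linear": [0,0,-0.02],"yaw": 0,"gripper": 0.05},{"linear": [0,0,0],"yaw": 0,"gripper": 0.05},{"linear": [0,0,0],"yaw": 0,"gripper": 0.05},{"linear": [0,0,0],"yaw": 0,"gripper": 0.05}]'

```text
t: 11.63
tcp_pos: [0.5618, 0.2637, 0.2163]
tool_rot: [-0.264, -3.128, 0.002]
ft_force: [-0.3, -0.4, -6.6]
grip_width: 0.0588
gripper_force: 66.5
```

```bash
cat >> h.py <<'E'
def inhand(W,h):
    s=arm.observe();M=R.from_rotvec(s['tool_rot']).as_matrix()
    P=(W-s['tcp_pos'])@M  # tool frame
    k=(abs(P[...,1])<.045)&(P[...,0]<-.02)&(P[...,0]>-.1)&(-P[...,2]>h-.006)&(-P[...,2]<h+.012)
    p=P[k];hh=-p[:,2];t=np.median(hh);q=p[abs(hh-t)<.004]
    A=np.c_[q[:,:2],np.ones(len(q))];print('top height at TCP, tilt',np.linalg.lstsq(A,-q[:,2],rcond=None)[0].round(4))
    print('tool-frame end x',np.percentile(q[:,0],[.2,.5,1]).round(4),'y edges',np.percentile(q[:,1],[.5,99.5]).round(4),rect(q),len(q))
    l=p[hh>t+.005];print('lug',len(l),rect(l))
E
python3 - <<'E'
from h import *
s=arm.observe();print(s['grip_width'],s['gripper_force'],s['ft_force'])
im,W=cloud('wrist');cv2.imwrite('pics/w5.png',im[...,::-1]);inhand(W,.026)
go(.526,-.252,.2,-8)
E
```

```text
0.0587771876279529 66.48112177848816 [-0.32195534 -0.4081497  -6.60877867]
top height at TCP, tilt [-0.0619 -0.0017  0.025 ]
tool-frame end x [-0.0347 -0.0339 -0.0333] y edges [-0.0288  0.0297] (-27.5, 0.5, 59.8, 15.9, -88.9) 2363
lug 1 (-26.7, 2.4, 0.0, 0.0, 0.0)
tool x yaw 170.33 tool z [-0.004 -0.002 -1.   ] tcp [0.5615 0.2635 0.2157] J6 0.61
shift world [-0.0355 -0.5155 -0.0157] tool(now) [-0.0516 -0.5142  0.0167] turn world deg 1.67 -> tool yaw rad -0.029
```

View pics/w5.png

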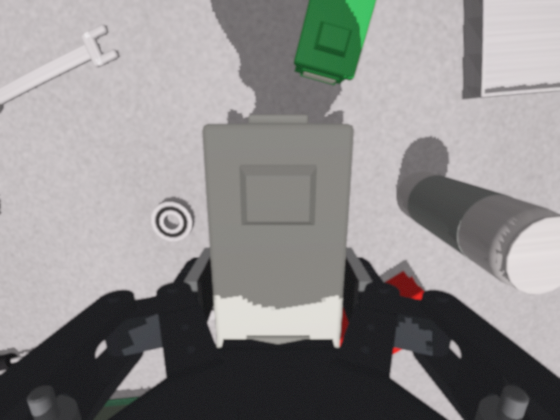

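```bash
sed -i "s/(P\[...,0\]<-.02)&(P\[...,0\]>-.1)/(P[...,0]<.1)\&(P[...,0]>-.03)/; s/end x',np.percentile(q\[:,0\],\[.2,.5,1\])/end x',np.percentile(q[:,0],[99,99.5,99.8])/" h.py
python3 - <<'E'
from h import *
im,W=cloud('wrist');inhand(W,.026)
E
```

```text
top height at TCP, tilt [-0.0016 -0.0018  0.026 ]
tool-frame end x [0.0683 0.0701 0.0709] y edges [-0.033   0.0336] (20.8, 0.3, 101.6, 86.3, 0.0) 26613
lug 4548 (12.7, -4.0, 76.6, 72.9, -32.6)
```

```bash
cat >> h.py <<'E'
def inhand2(W):
    s=arm.observe();M=R.from_rotvec(s['tool_rot']).as_matrix();P=(W-s['tcp_pos'])@M
    k=(P[...,0]>.02)&(P[...,0]<.09)&(abs(P[...,1])<.05)&(-P[...,2]>.02)&(-P[...,2]<.04);p=P[k]
    top=p[-p[:,2]<.03];lug=p[(-p[:,2]>.0315)&(abs(p[:,1])<.02)]
    t=rect(top);print('top',len(top),t,'end x',t[0]+t[2]/2,t[0]+t[3]/2)
    print('lug',len(lug),rect(lug),'centre x should be 40 ahead of case centre; top z',np.median(-lug[:,2]).round(4))
    # end edge as line fit
    xs=[(y,top[abs(top[:,1]-y)<.002][:,0].max()) for y in np.arange(-.024,.025,.004)];print('end line slope,x',np.polyfit(*np.array(xs).T,1).round(4))
E
python3 - <<'E'
from h import *
im,W=cloud('wrist');inhand2(W)
E
```

```text
top 13658 (45.9, 0.3, 60.7, 51.9, -90.0) end x 76.25 71.85
lug 3551 (41.3, 0.4, 27.6, 21.9, 89.9) centre x should be 40 ahead of case centre; top z 0.0335
end line slope,x [-0.0005  0.0703]
```

move_arm --rows '[{"linear": [-0.0037,-0.0367,0],"yaw": 0,"gripper": 0.05},{"linear": [-0.0037,-0.0367,0],"yaw": 0,"gripper": 0.05},{"linear": [-0.0037,-0.0367,0],"yaw": 0,"gripper": 0.05},{"linear": [-0.0037,-0.0367,0],"yaw": 0,"gripper": 0.05},{"linear": [-0.0037,-0.0367,0],"yaw": 0,"gripper": 0.05},{"linear": [-0.0037,-0.0367,0],"yaw": 0,"gripper": 0.05},{"linear": [-0.0037,-0.0367,0],"yaw": 0,"gripper": 0.05},{"linear": [-0.0037,-0.0367,0],"yaw": 0,"gripper": 0.05},{"linear": [-0.0037,-0.0367,0],"yaw": 0,"gripper": 0.05},{"linear": [-0.0037,-0.0367,0],"yaw": 0,"gripper": 0.05}]'

```text
t: 12.62
tcp_pos: [0.5362, -0.1056, 0.217]
tool_rot: [-0.265, -3.128, -0.0]
ft_force: [1.0, 0.4, -4.8]
grip_width: 0.059
gripper_force: 67.1
```

move_arm --rows '[{"linear": [-0.0037,-0.0367,0],"yaw": 0,"gripper": 0.05},{"linear": [-0.0037,-0.0367,0],"yaw": 0,"gripper": 0.05},{"linear": [-0.0037,-0.0367,0],"yaw": 0,"gripper": 0.05},{"linear": [-0.0037,-0.0367,0],"yaw": -0.029,"gripper": 0.05},{"linear": [0,0,0],"yaw": 0,"gripper": 0.05},{"linear": [0,0,0],"yaw": 0,"gripper": 0.05},{"linear": [0,0,0],"yaw": 0,"gripper": 0.05}]'

```text
t: 13.2
tcp_pos: [0.5267, -0.251, 0.217]
tool_rot: [-0.221, -3.132, -0.002]
ft_force: [-0.0, 0.4, -4.9]
grip_width: 0.0587
gripper_force: 67.6
```

```bash
python3 - <<'E'
from h import *
im,W=cloud('wrist');inhand2(W)
go(.526,-.252,.15,-8)
E
```

```text
top 13708 (46.0, -0.4, 60.7, 51.9, -89.9) end x 76.35 71.95
lug 3497 (41.4, -0.2, 27.5, 21.8, -89.9) centre x should be 40 ahead of case centre; top z 0.0334
end line slope,x [-0.0016  0.0703]
tool x yaw 172.01 tool z [-0.002  0.001 -1.   ] tcp [ 0.5269 -0.2504  0.2174] J6 -0.3
shift world [-0.0009 -0.0016 -0.0674] tool(now) [ 0.0006 -0.0018  0.0674] turn world deg -0.01 -> tool yaw rad 0.0
```

move_arm --rows '[{"linear": [0.0014,-0.002,0.015],"yaw": 0,"gripper": 0.05},{"linear": [0,0,0.025],"yaw": 0,"gripper": 0.05},{"linear": [0,0,0.022],"yaw": 0,"gripper": 0.05},{"linear": [0,0,0.014],"yaw": 0,"gripper": 0.05},{"linear": [0,0,0.008],"yaw": 0,"gripper": 0.05},{"linear": [0,0,0],"yaw": 0,"gripper": 0.05},{"linear": [0,0,0],"yaw": 0,"gripper": 0.05},{"linear": [0,0,0],"yaw": 0,"gripper": 0.05}]'

```text
t: 13.92
tcp_pos: [0.5264, -0.2528, 0.1356]
tool_rot: [0.218, 3.132, -0.001]
ft_force: [0.4, -0.9, -5.6]
grip_width: 0.0585
gripper_force: 67.6
```

```bash
python3 - <<'E'
from h import *
go(.5252,-.2522,.126,-8)
for n in ['scene','wrist']:
    im,W=cloud(n)
    if n=='scene':
        c,T=camT(n);rv=T[:3,:3].T;px=cv2.projectPoints(np.array([[.524,-.252,.1]]),cv2.Rodrigues(rv)[0],-rv@T[:3,3],np.array(c['mtx'],float),np.array(c['dist'],float))[0].ravel().astype(int);print(px)
        cv2.imwrite('pics/s6.png',cv2.resize(im[px[1]-50:px[1]+50,px[0]-60:px[0]+60,::-1],None,fx=6,fy=6,interpolation=2))
inhand2(W)
E
```

```text
tool x yaw 172.04 tool z [ 0.002 -0.001 -1.   ] tcp [ 0.5264 -0.2528  0.1356] J6 -0.31
shift world [-0.0012  0.0006 -0.0096] tool(now) [0.0013 0.0004 0.0096] turn world deg -0.04 -> tool yaw rad 0.001
[189 181]
top 13570 (45.9, 0.3, 60.4, 51.7, 90.0) end x 76.1 71.75
lug 3587 (41.1, 0.3, 27.9, 21.9, -89.8) centre x should be 40 ahead of case centre; top z 0.0337
end line slope,x [-0.0002  0.0701]
```

View pics/s6.png

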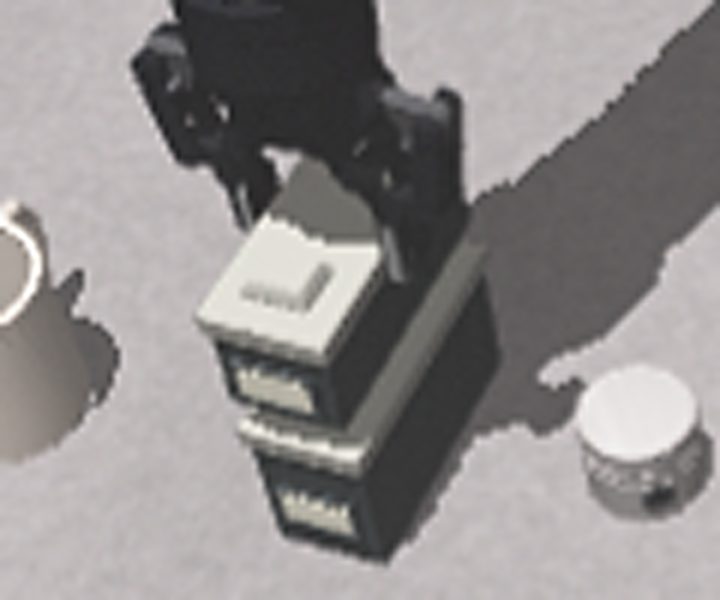

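The shallow case hovers aligned above the lidded deep case, both labels facing the camera (lower left at about (270,390) and (315,510)). I apply the correction and lower it.

move_arm --rows '[{"linear": [0.0011,0.0003,0.003],"yaw": 0,"gripper": 0.05},{"linear": [0,0,0.003],"yaw": 0,"gripper": 0.05},{"linear": [0,0,0.003],"yaw": 0,"gripper": 0.05},{"linear": [0,0,0.002],"yaw": 0,"gripper": 0.05},{"linear": [0,0,0],"yaw": 0,"gripper": 0.05},{"linear": [0,0,0],"yaw": 0,"gripper": 0.05}]'

```text
t: 14.52
tcp_pos: [0.5244, -0.2526, 0.123]
tool_rot: [-0.22, -3.133, -0.0]
ft_force: [0.5, -0.7, -4.4]
grip_width: 0.0584
gripper_force: 67.7
```

move_arm --rows '[{"linear": [-0.0004,0.0002,0.0015],"yaw": 0,"gripper": 0.05},{"linear": [0,0,0.0015],"yaw": 0,"gripper": 0.05},{"linear": [0,0,0.001],"yaw": 0,"gripper": 0.05},{"linear": [0,0,0],"yaw": 0,"gripper": 0.05}]'

```text
t: 14.85
tcp_pos: [0.5249, -0.2524, 0.119]
tool_rot: [-0.219, -3.134, -0.0]
ft_force: [-0.1, -0.5, -5.7]
grip_width: 0.0587
gripper_force: 67.7
```

move_arm --rows '[{"linear": [0,0,0.001],"yaw": 0,"gripper": 0.05},{"linear": [0,0,0.001],"yaw": 0,"gripper": 0.05},{"linear": [0,0,0],"yaw": 0,"gripper": 0.05}]'

```text
t: 15.1
tcp_pos: [0.5251, -0.2525, 0.1181]
tool_rot: [0.219, 3.133, -0.0]
ft_force: [-3.2, 0.4, 1.2]
grip_width: 0.0587
gripper_force: 68.4
```

move_arm --rows '[{"linear": [0,0,0.0005],"yaw": 0,"gripper": 0.05},{"linear": [0,0,0],"yaw": 0,"gripper": 0.05},{"linear": [0,0,0],"yaw": 0,"gripper": 0.0854},{"linear": [0,0,0],"yaw": 0,"gripper": 0.0854},{"linear": [0,0,0],"yaw": 0,"gripper": 0.0854},{"linear": [0,0,0],"yaw": 0,"gripper": 0.0854},{"linear": [0,0,0],"yaw": 0,"gripper": 0.0854}]'

```text
t: 15.68
tcp_pos: [0.5251, -0.2525, 0.1168]
tool_rot: [0.219, 3.134, -0.0]
ft_force: [-0.0, -0.3, 0.1]
grip_width: 0.0856
gripper_force: 0.0
```

move_arm --rows '[{"linear": [0,0,-0.01],"yaw": 0,"gripper": 0.0854},{"linear": [0,0,-0.025],"yaw": 0,"gripper": 0.0854},{"linear": [0,0,-0.035],"yaw": 0,"gripper": 0.0854},{"linear": [0,0,-0.035],"yaw": 0,"gripper": 0.0854},{"linear": [0,0,-0.03],"yaw": 0,"gripper": 0.0854},{"linear": [0,0,-0.015],"yaw": 0,"gripper": 0.0854},{"linear": [0,0,0],"yaw": 0,"gripper": 0.0854},{"linear": [0,0,0],"yaw": 0,"gripper": 0.0854}]'

```text
t: 16.35
tcp_pos: [0.5255, -0.2527, 0.2682]
tool_rot: [0.219, 3.131, -0.002]
ft_force: [-0.8, 0.1, -1.2]
grip_width: 0.0855
gripper_force: 0.0
```

```bash
python3 - <<'E'
from h import *
im,W=cloud('wrist')
p=box(W,.524,-.252,.135,.16)
q=p[p[:,2]<.147];A=np.c_[q[:,:2]-q[:,:2].mean(0),np.ones(len(q))]
print('tilt',np.linalg.lstsq(A,q[:,2],rcond=None)[0].round(4))
im,W=cloud('scene');cv2.imwrite('pics/s7.png',cv2.resize(im[131:231,129:249,::-1],None,fx=6,fy=6,interpolation=2))
E
```

```text
box 9093 z [0.1425 0.1439 0.1519] (522.6, -252.2, 138.5, 60.3, -8.0)
tilt [ 0.0023 -0.002   0.1437]
```

View pics/s7.png

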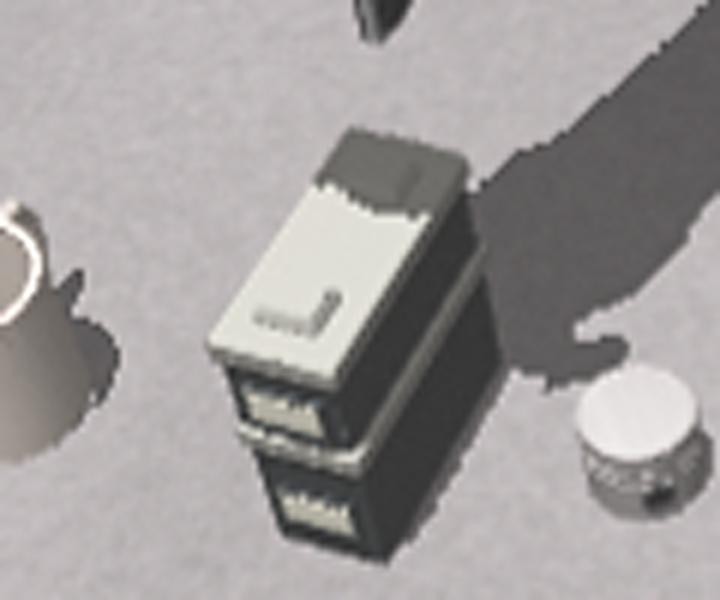

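The stack is flat. The top reads 0.1437 m against 0.143 m expected, the tilt is about 0.003 rad, and both labels face the same way, at about (280,410) and (315,510).

```bash
python3 -c "
from station import arm
print(arm.sign_off())"
```

```text
the job is handed in; nothing more can be done
None
```

I put the lid on the deep case and stacked the shallow case over its lugs, labels facing the same way, then handed the job in at about 16 s; my last measurements fit a locked, flat stack, but no verdict came back.

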